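# Clamp the sharpening stone in its holder

### The job

Slide the grey sharpening stone along its wooden holder until its end is fully home against the end stop under the clamp. Then turn the black T-handle clockwise until rising resistance shows that the foot has the stone firmly clamped, and let go; do not crank on beyond that, since overtightening cracks the stone, and leave the other things on the worktop where they are.

Things in the scene. Friction and masses are not known exactly. Their poses are not given: they have to be found in the camera images.
- holder: Wooden stone holder, fixed: bed 225 x 85 mm, top 12 mm above the worktop, guide rails (top at 22 mm) along a 59 mm wide channel, end stop at its +x end. Origin: on the worktop under the middle of where the seated stone lies. +x: the way the stone slides in; z up. Bed from x = -110 to +115 mm, stop face at x = +90, upright screw axis at x = +66, y = 0.
- stop (a point): Middle of the end stop's face, 24.5 mm above the worktop (the stop itself is 28 mm high); same axes as the holder.
- clamp: Steel clamp head fixed on the holder: column behind the stop, 34 mm wide arm over the bed's end (top with boss 84 to 88 mm above the worktop), a round 20 mm rubber-faced foot on the screw below it. Origin near the holder's, 0 to 4 mm up: the head's height differs from start to start. Axes as the holder's. The foot starts a few mm above the stone's level; its height is not measured.
- tee_grip (a point): Centre of the black plastic T-handle's bar on top of the upright screw: 80 mm long (this point's x), 14 mm thick (y), 18 mm high, flat sides; z up. At the start 124 to 128 mm above the worktop, bar in line with the holder's x. A 13 mm round hub, then a 10 mm screw below it. About 30 mm free under the bar. Screws down 3.0 mm per rad, so the hand must follow down.
- tee (a joint): Turn of the T-handle, rad: 0 at the start, grows clockwise from above (tightening), at most 5.5. Free turning takes under 0.05 N m. The foot meets the stone at 0.8 to 2.2 rad, not measured; then it presses about 70 N more per rad. Torque in the hand: 0.008 to 0.010 N m per N while turning, about 0.003 per N when held still. Firm: 20 to 65 N; above 90 N the stone cracks. Stays tight when let go.
- stone: Grey sharpening stone, loose, 180 x 55 x 25 mm, about 0.55 kg, lying flat in the holder's channel. Origin: centre of its underside; x along it towards the stop, z up. Starts 40 to 60 mm short of the stop, not yet under the foot, its outer end jutting out over the end of the bed.
- stone_inner (a point): Middle of the stone's inner end face (the one that goes against the stop), half-way up.
- stone_outer (a point): Middle of the stone's outer end face (the one to push on), half-way up, 24.5 mm above the worktop; axes as the stone's.
- turntable: Bystander: round white plastic turntable, 220 mm across, with four glass tumblers on it, 111 mm high in all. Origin: centre of its underside.
- cap: Bystander: loose red plastic cap, 38 mm across, 16 mm high. Origin: centre of its underside.
- spoon_rest: Bystander: stainless steel spoon rest, tray 100 x 79 x 12 mm with a flat handle to its -x, 205 mm long in all. Origin: centre of the tray's underside.
- acrylic_box: Bystander: clear acrylic box 104 x 134 x 78 mm with a round push-button release on its lid, 87 mm high in all. Origin: centre of its underside.
There are look-alikes about, which are no part of the job. Leave any purple look-alike of the stone alone. There is more than one size of the holder; the job needs the smaller.

How it is judged (in metres and radians):
On the way, in this order (a step that is already met when the one before it is completed fails the run):
1. the stone is fully home against the end stop (within 3 mm) (x of stone_inner in the frame of stop between -0.003 and 0.003 m), for 0.2 s.
2. the clamp's foot presses on the seated stone with at least 20 N (all of step 1 and contact force between clamp and stone above 20 N), for 0.2 s.
At the end, for the whole second after the job is handed in: The stone lies at rest with its inner end within 3 mm of the end stop's face, and the clamp's foot presses on it with 20 to 65 N after the handle has been let go (all of step 2 and contact force between clamp and stone below 65 N and linear speed of stone below 0.01 m/s); the robot touches nothing.
It fails at once if overtightened: the clamp presses on the stone with more than 90 N (contact force between clamp and stone above 90 N).
It fails at once if the turntable with the tumblers is shoved or knocked (more than 15 mm) (distance of turntable from where it was at the start of the episode above 0.015 m).
It fails at once if the red cap is shoved or knocked (more than 15 mm) (distance of cap from where it was at the start of the episode above 0.015 m).
It fails at once if the spoon rest is shoved or knocked (more than 15 mm) (distance of spoon_rest from where it was at the start of the episode above 0.015 m).
It fails at once if the acrylic box is shoved or knocked (more than 15 mm) (distance of acrylic_box from where it was at the start of the episode above 0.015 m).
It also fails if it takes over 72 s, if anything falls off the work surface, if the arm or the gripper's body presses on something with over 40 N, if the wrist force passes 120 N, or if a joint passes its speed limit or range.

### The arm

A 6-joint arm with a two-finger parallel gripper is mounted at the origin on the work surface. World frame = base frame: x ahead of the robot, y to its left, z up, the work surface at z = 0. Lengths are in mm, angles in rad, forces in N, time in s.
With the tool pointing down it reaches from about 350 to 875 mm from the base axis. Payload 4.2 kg.
Tool frame: the origin (TCP) lies on the centre line of the jaws, within the pads' length; the fingertips stand 25 mm ahead of it and the grasp point (between the pads) lies 6 mm ahead of it; z points along the fingers, y is the direction in which the jaws open and shut (so a half turn about z gives the same grasp; the last joint's range is limited). The gripper opens to 85 mm and grips with 20 to 120 N. Pads are 22 mm wide; open, the fingers measure 114 mm over their backs; the gripper's body (76 mm by 85 mm) begins 54 mm behind the grasp point. The pads swing forward as they close: fully open they stand 13 mm farther back than shut.
Start: joints at [-0.842, 0.385, 0.008, 0, -1.194, -0.259], TCP at [282.954, -557.258, 256.312] pointing down, gripper open.
Joint ranges: [-3.14, 3.14], [-1.21, 2.06], [-1.07, 1.41], [-3.16, 2.05], [-2.99, -0.16], [-3.1, 3.1]. Speed limits (rad/s): [2.79, 2.79, 3.14, 3.14, 3.14, 3.14].

### API

Orientations are given as a unit quaternion [x, y, z, w].
In Python, from bench import arm gives the robot as it stands.
- The arm moves only by the tool drive_tool, never from a script. Its argument "plan" is a list of rows, each a list of 2 entries, a list of its own where there are three numbers: the shift along the tool's x, y, z in m, then the turn about the tool's z in degrees. A call has 1 to 12 rows; each row shifts and turns the commanded pose from where the row before left it, along the tool's axes as they then stand; what a row does not reach is not made up. A row lasts 1/8 s, in which the tool goes at most 62.5 mm and 10.7 degrees, less where a joint would pass 70% of its speed; a pose out of reach is approached as far as the arm can. A call with a gripper value outside its range is refused whole. "fingers" is the closure, from -1 (fully open) to 1 (shut), so that 0 is half open, set as the call begins (left out, the last holds). The fingers move at their own pace and stop on an object; the grip force is fixed at half the most. Time passes only in rows, so rows that do not move let the fingers close. It gives the time, the measured TCP pose, the force and the opening at its end, in the units of the state.
- arm.read_state(): the state, without advancing time (a new reading comes with each control period).
- arm.get_image(name): name is "scene" or "top"; returns a dict with "image" (420x560x3 uint8, red, green, blue), "K" (3x3 intrinsics, pixels), "R" (3x3) and "t" (3): a world point X has camera coordinates R X + t. Camera axes: x right, y down, z forward; pixel columns grow to the right and rows downward; lengths in mm; the calibration is good to about 2 mm. A picture is of the moment at which its call begins. There is no depth.
- arm.job_done(): hands the job in, once; it reports no verdict.
The state is a dict: "clock": time; "joints": joint angles; "joint_vel": joint speeds; "joint_efforts": joint torques, N m; "position": TCP position; "ee_rot": TCP orientation; "contact_force": force on the tool from outside, world axes, zero at the start; "wrist_torque": the same for the moment, N m; "gripper_width": finger opening in mm.
Only numpy, scipy, OpenCV 4.12 (cv2) and the standard library are available. Lean on these libraries where they do the work, as an engineer would, in place of code of your own. Each camera call takes 0.05 s, during which the arm holds its last target.

## Working session

There is one attempt and no reset: what is moved stays moved. The work goes in short steps, Python scripts to look and compute and a tool call to move; the robot and the scene stay as the last step left them, time stands still between calls to the robot, and variables do not carry over. Pictures are saved under pics/ and viewed, and the job is handed in when it is done.

Besides the shell and the picture viewer there is one more tool, called after "Emit:" as name(argument=value, ...) on one line, values as JSON. drive_tool: Moves the arm, as the interface text tells. Its arguments: {"type":"object","properties":{"plan":{"type":"array"},"fingers":{"type":"number"}},"required":["plan"]}

```bash
mkdir -p pics; ls
python3 - <<'E'
from bench import arm
import cv2
s=arm.read_state()
print(s)
for n in("scene","top"):
    d=arm.get_image(n)
    cv2.imwrite(f"pics/{n}0.png",d["image"][:,:,::-1])
    print(n,d["K"],d["R"],d["t"])
E
```

```text
pics
{'clock': 0.0, 'joints': array([-8.42401482e-01,  3.85574354e-01,  6.62052161e-03, -5.11751263e-04,
       -1.19399718e+00, -2.58591416e-01]), 'joint_vel': array([-0.00233979,  0.00050076, -0.00180461,  0.00116603,  0.00080345,
        0.00085792]), 'joint_efforts': array([ 4.17327033e-05, -3.92293775e+01,  1.88397807e+01,  4.18609321e+00,
       -4.60784388e-03,  5.30092706e-06]), 'position': array([ 282.72058993, -556.80328633,  255.20681151]), 'ee_rot': array([-2.32655445e-01,  9.72558598e-01,  1.06145672e-03, -3.00895629e-04]), 'contact_force': array([0.41329894, 0.42660287, 0.35561186]), 'wrist_torque': array([0.03952914, 0.02649082, 0.06748389]), 'gripper_width': 85.34641700713505}
scene [[408.48529175   0.         283.05910265]
 [  0.         408.48529175 202.3381314 ]
 [  0.           0.           1.        ]] [[ 0.51733311  0.85547973  0.02282288]
 [ 0.50302192 -0.28239988 -0.8168349 ]
 [-0.69234053  0.43405614 -0.57641987]] [-352.47142717 -118.5746935  1424.74884143]
top [[438.92690499   0.         283.63329525]
 [  0.         438.92690499 211.48733098]
 [  0.           0.           1.        ]] [[ 0.08223691 -0.99661178  0.00143261]
 [-0.97666969 -0.08087733 -0.1989351 ]
 [ 0.19837693  0.01496063 -0.98001162]] [  73.21530668  492.61515107 1489.60994671]
```

View pics/scene0.png

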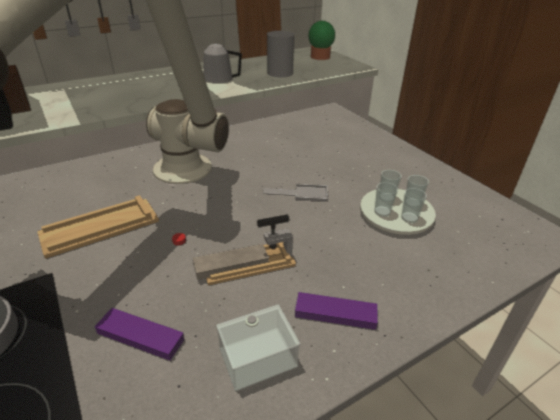

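View pics/top0.png

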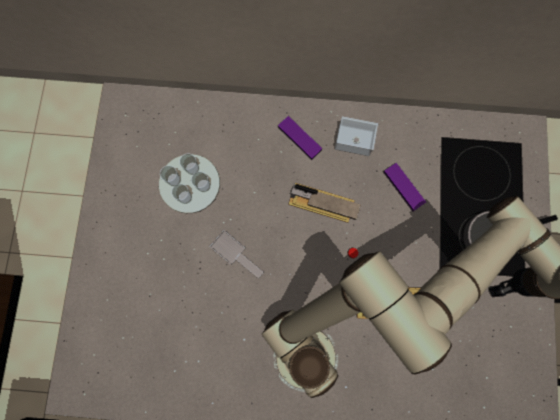

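The scene view shows the small holder with clamp and T-handle at about (250,255). An empty, larger holder is at (98,225), and purple look-alike stones are at (140,332) and (336,310). In the top view the small holder is at (323,203), the cap at (352,253) and the box at (356,136). The grey stone on the small holder is the target, so I'll check close crops.

Run:
```python
import cv2
a=cv2.imread("pics/scene0.png")[200:295,180:310]
b=cv2.imread("pics/top0.png")[170:235,275:370]
cv2.imwrite("pics/c1.png",cv2.resize(a,None,fx=6,fy=6,interpolation=cv2.INTER_CUBIC))
cv2.imwrite("pics/c2.png",cv2.resize(b,None,fx=8,fy=8,interpolation=cv2.INTER_CUBIC))
```

```text
(no output)
```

View pics/c1.png

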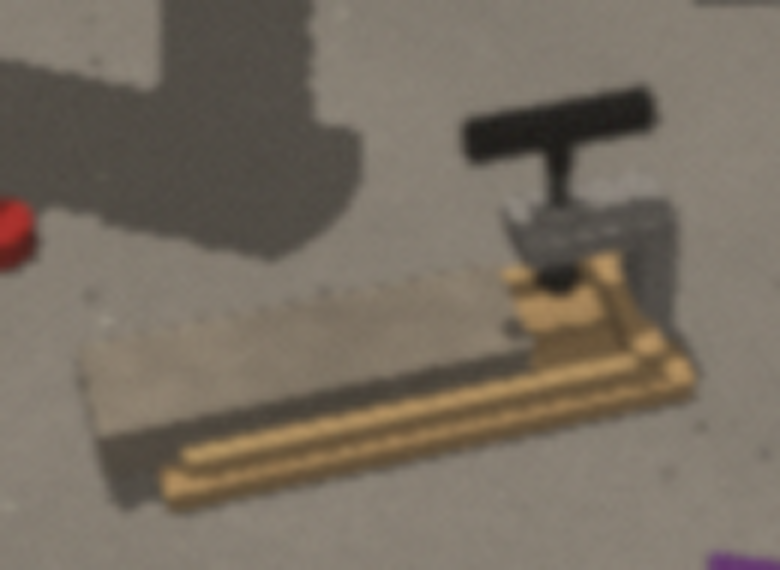

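View pics/c2.png

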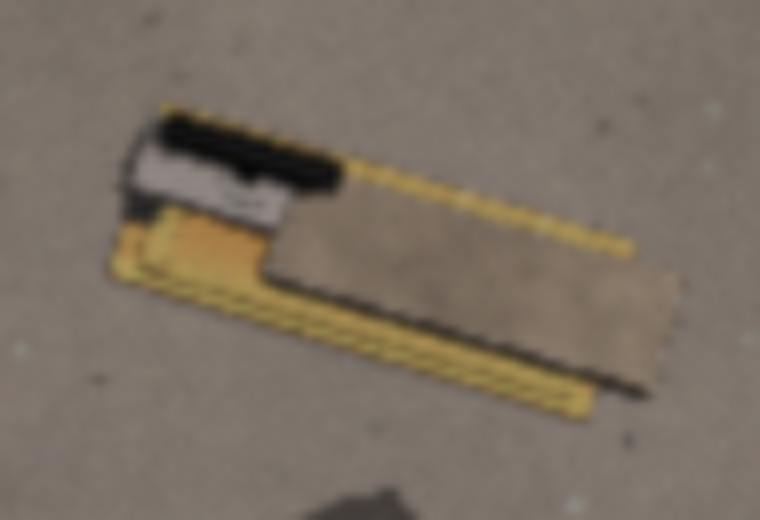

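```bash
cat > h.py <<'E'
import numpy as np,cv2
C={"scene":(np.array([[408.48529175,0,283.05910265],[0,408.48529175,202.3381314],[0,0,1]]),np.array([[0.51733311,0.85547973,0.02282288],[0.50302192,-0.28239988,-0.8168349],[-0.69234053,0.43405614,-0.57641987]]),np.array([-352.47142717,-118.5746935,1424.74884143])),
"top":(np.array([[438.92690499,0,283.63329525],[0,438.92690499,211.48733098],[0,0,1]]),np.array([[0.08223691,-0.99661178,0.00143261],[-0.97666969,-0.08087733,-0.1989351],[0.19837693,0.01496063,-0.98001162]]),np.array([73.21530668,492.61515107,1489.60994671]))}
def ray(n,p):
    K,R,t=C[n]; return -R.T@t, R.T@np.linalg.inv(K)@np.array([p[0],p[1],1.])
def plane(n,p,z):
    o,d=ray(n,p); return o+d*(z-o[2])/d[2]
def tri(p,q):
    o,d=ray("scene",p);e,f=ray("top",q)
    s=np.linalg.lstsq(np.c_[d,-f],e-o,rcond=None)[0]
    a,b=o+d*s[0],e+f*s[1]; return (a+b)/2,np.linalg.norm(a-b)
def proj(n,X):
    K,R,t=C[n]; u=K@(R@np.array(X,float)+t); return u[:2]/u[2]
E
python3 - <<'E'
from h import *
np.set_printoptions(precision=1,suppress=True)
res={}
for n,(x0,x1,y0,y1) in {"scene":(255,292,212,229),"top":(290,320,183,196)}.items():
    im=cv2.imread(f"pics/{n}0.png")
    v=im.max(2); m=np.zeros_like(v); m[y0:y1,x0:x1]=(v[y0:y1,x0:x1]<50)*255
    c=max(cv2.findContours(m,0,1)[0],key=cv2.contourArea)
    r=cv2.minAreaRect(c); b=cv2.boxPoints(r); print(n,r)
    res[n]=r; 
    e=sorted(b.tolist()); print(e); res[n+'e']=[np.mean(e[:2],0),np.mean(e[2:],0)]
print(tri(res["scene"][0],res["top"][0]))
l=tri(res["scenee"][0],res["tope"][1]); r=tri(res["scenee"][1],res["tope"][0]); print(l,r,r[0]-l[0])
T=lambda x,y:((x+.5)/8-.5+275,(y+.5)/8-.5+170)
S=lambda x,y:((x+.5)/6-.5+180,(y+.5)/6-.5+200)
print("stone outer top",plane("top",T(680,275),37),plane("top",T(650,390),37),"inner near",plane("top",T(268,275),37))
print("scene stone",plane("scene",S(82,350),37),plane("scene",S(100,437),37))
print("rail near end",plane("top",T(597,385),22),"far",plane("top",T(632,245),22),"bed corner",plane("top",T(588,415),12), "bed stop corner",plane("top",T(112,272),12))
print("scene bed corner",plane("scene",S(165,490),12),plane("scene",S(692,380),12))
E
```

```text
scene ((272.9132080078125, 222.70379638671875), (10.44301700592041, 30.161890029907227), 79.3803482055664)
[[257.1283264160156, 220.35096740722656], [259.0528259277344, 230.61512756347656], [286.7735900878906, 214.79246520996094], [288.6980895996094, 225.05662536621094]]
top ((305.4135437011719, 189.2810821533203), (22.42405128479004, 4.852417469024658), 17.10272979736328)
[[293.98382568359375, 188.30270385742188], [295.41082763671875, 183.66485595703125], [315.416259765625, 194.89730834960938], [316.84326171875, 190.25946044921875]]
(array([553.2,  45.5, 119.2]), np.float64(0.05085699087231456))
(array([544.9,   8.8, 119.1]), np.float64(0.5541612468690076)) (array([561.7,  82.5, 119.3]), np.float64(0.1860978211570656)) [16.8 73.7  0.2]
stone outer top [ 536.9 -152.5   37. ] [ 484.  -141.8   37. ] inner near [521.8  29.6  37. ]
scene stone [ 487.7 -142.    37. ] [ 538.2 -153.9   37. ]
rail near end [ 487.3 -120.5   22. ] far [ 552.4 -132.8   22. ] bed corner [ 475.3 -118.6   12. ] bed stop corner [523.   98.8  12. ]
scene bed corner [ 553.9 -135.4   12. ] [605.3  80.7  12. ]
```

Run:
```python
from h import *
np.set_printoptions(precision=1,suppress=True)
for z in (120,126,130): print(z,plane("top",(305.4,189.3),z))
for n,(x0,x1,y0,y1) in {"scene":(255,292,210,240),"top":(290,320,182,200)}.items():
    im=cv2.imread(f"pics/{n}0.png"); print(n); print(im[y0:y1,x0:x1].max(2)[:, ::1] if n=="top" else im[y0:y1,x0:x1:2].max(2))
for z in (126,):
  for n in("scene","top"):
    c=np.array([553.5,44,z]);u=np.array([.223,.975,0]);v=np.array([-.975,.223,0])
    print(n,[proj(n,c+40*s*u+h*9*np.array([0,0,1])+7*w*v).round(1).tolist() for s in(-1,1) for h in(-1,1) for w in (-1,1)])
```

```text
120 [552.9  45.5 120. ]
126 [551.3  45.7 126. ]
130 [550.3  45.8 130. ]
scene
[[130 132 133 132 133 130 131 130 131 131 131 130 130 130 130 133 134 136
  132]
 [132 132 133 132 131 133 130 131 132 132 131 131 130 129 131 133 134 134
  132]
 [131 132 132 132 133 131 129 130 131 131 132 132 130 128 129 129 131 132
  133]
 [131 133 133 133 134 132 130 130 131 132 133 132 132 128 128 122 119 131
  131]
 [134 135 133 133 134 130 133 134 133 130 132 131 124 118 111  95  93 127
  132]
 [134 134 131 132 132 132 132 131 132 126 120 114 100  82  71  54  66 120
  131]
 [134 131 131 131 130 131 130 124 116 104  85  72  61  50  44  38  47 105
  133]
 [134 131 130 128 122 118 112  92  81  62  49  45  38  39  37  36  39 100
  132]
 [134 128 120 114  93  80  67  53  48  41  39  35  36  35  38  36  37  95
  130]
 [132 113  85  71  54  46  38  37  36  33  38  36  34  35  35  36  36  86
  130]
 [129  89  49  43  37  38  38  35  36  35  33  34  34  34  32  33  42  92
  130]
 [129  70  37  36  37  34  34  33  35  30  34  35  33  34  40  50  62 112
  133]
 [130  67  34  32  35  35  31  35  34  34  32  37 
[... 3231 characters left out ...]
1 134
  142 139 117 118 123 124 124 124 123 124 124 124]
 [ 92  80  72  67  97 137 155 147 145 149 144 116  98  87  83  92 107 124
  135 131 113 117 121 124 123 122 121 123 122 122]
 [133 145 132 118 145 162 164 161 164 166 164 156 147 121 105  99  84  78
   86 100 113 123 123 127 124 123 122 120 121 122]
 [150 165 157 153 165 167 160 163 167 167 165 166 163 157 155 148 121 103
   89  98 118 124 126 127 127 124 121 119 119 120]]
scene [[257.3, 228.4], [255.8, 224.9], [257.2, 222.4], [255.7, 219.0], [288.9, 222.5], [287.1, 219.1], [289.2, 216.6], [287.3, 213.3]]
top [[317.7, 190.9], [316.5, 194.8], [318.1, 189.6], [316.9, 193.5], [295.1, 184.0], [293.9, 187.8], [295.3, 182.6], [294.0, 186.5]]
```

Emit:
drive_tool(plan=[[[-0.031,0.02,0],0],[[-0.031,0.02,0],0],[[-0.031,0.02,0],0],[[-0.031,0.02,0],0],[[-0.031,0.02,0],0],[[-0.031,0.02,0],0],[[-0.031,0.02,0],0],[[-0.031,0.02,0],0],[[-0.031,0.02,0],0],[[-0.031,0.02,0],0],[[-0.031,0.02,0],0],[[-0.031,0.02,0],0]], fingers=1)

```text
clock: 1.6
position: [506.2, -173.7, 255.9]
ee_rot: [-0.233, 0.973, 0.0, -0.0]
contact_force: [0.7, -1.0, -0.5]
gripper_width: 0.2
```

Emit:
drive_tool(plan=[[[0,0,0],-10],[[0,0,0],-10],[[0,0,0],-10],[[0,0,0],-10],[[0,0,0],-10],[[0,0,0],0],[[0,0,0],0]])

```text
clock: 2.48
position: [505.8, -174.8, 256.1]
ee_rot: [-0.621, 0.784, 0.0, -0.0]
contact_force: [-1.2, -0.4, -0.4]
gripper_width: -0.0
```

Run:
```python
from bench import arm
import cv2
s=arm.read_state()
print(s)
from scipy.spatial.transform import Rotation as R
print(R.from_quat(s["ee_rot"]).as_matrix().round(3))
for n in("scene","top"):
    d=arm.get_image(n); cv2.imwrite(f"pics/{n}1.png",d["image"][:,:,::-1])
```

```text
{'clock': 2.475, 'joints': array([-2.96171342e-02,  2.32562698e-01, -2.12249165e-01, -1.26262141e-04,
       -1.12648935e+00, -2.01169688e-01]), 'joint_vel': array([-0.00147871, -0.00133161,  0.00081103,  0.00035303,  0.00019677,
        0.01052427]), 'joint_efforts': array([ 2.71264886e-03, -3.07928216e+01,  1.82953763e+01,  4.06430125e+00,
       -1.81714935e-03, -4.16240640e-03]), 'position': array([ 505.84737059, -174.82513984,  256.07862526]), 'ee_rot': array([-6.20968410e-01,  7.83835548e-01,  2.06162318e-04, -1.56441452e-04]), 'contact_force': array([-1.23822293, -0.41353305, -0.44477789]), 'wrist_torque': array([-0.01193742,  0.01699623,  0.02652157]), 'gripper_width': -0.02264131042401763}
[[-0.229 -0.973 -0.001]
 [-0.973  0.229  0.   ]
 [-0.     0.001 -1.   ]]
```

Run:
```python
import cv2
a=cv2.imread("pics/scene1.png")[120:330,150:330]
b=cv2.imread("pics/top1.png")[140:260,250:410]
a=cv2.resize(a,None,fx=2.8,fy=2.8); b=cv2.resize(b,None,fx=4,fy=4)
cv2.imwrite("pics/d1.png",a);cv2.imwrite("pics/d2.png",b)
```

```text
(no output)
```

View pics/d1.png

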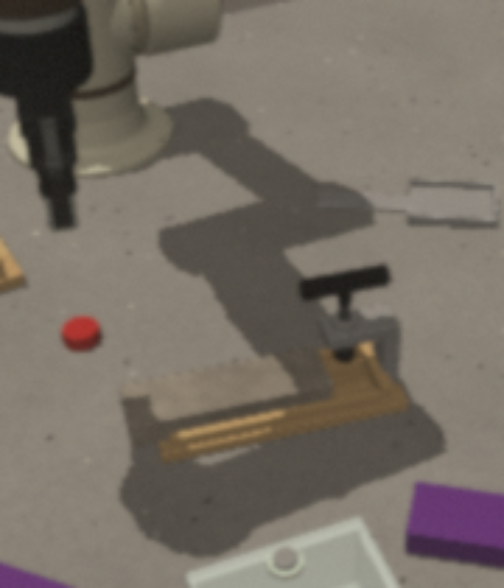

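Emit:
drive_tool(plan=[[[0,0,0.03],0],[[0,0,0.03],0],[[0,0,0.03],0],[[0,0,0.03],0],[[0,0,0.03],0],[[0,0,0.03],0],[[0,0,0.02],0],[[0,0,0.012],0],[[0,0,0.0],0],[[0,0,0.0],0]])

```text
clock: 3.82
position: [506.7, -174.9, 45.1]
ee_rot: [-0.622, 0.783, -0.001, 0.001]
contact_force: [0.2, -0.4, -0.0]
gripper_width: 0.1
```

Run:
```python
from bench import arm
import cv2
d=arm.get_image("scene"); cv2.imwrite("pics/e1.png",cv2.resize(d["image"][120:330,150:330,::-1],None,fx=2.8,fy=2.8))
```

```text
(no output)
```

View pics/e1.png

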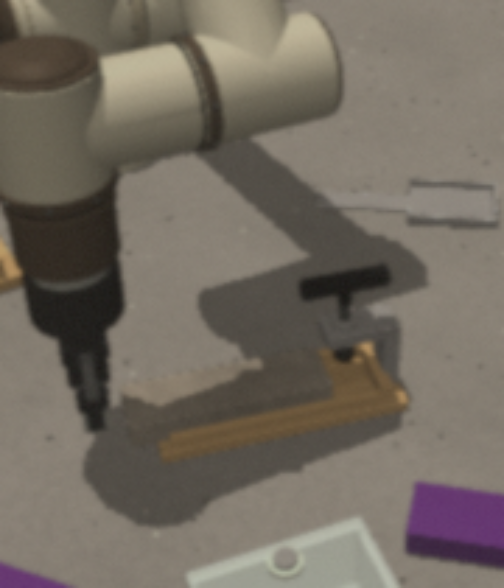

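The closed fingers stand just outside the stone's outer end, with the tip near (95,428) in the crop. I'm lowering 5 mm and pushing.

Emit:
drive_tool(plan=[[[0,0,0.005],0],[[-0.004,0,0],0],[[-0.004,0,0],0],[[-0.004,0,0],0],[[-0.004,0,0],0],[[-0.004,0,0],0],[[-0.004,0,0],0],[[-0.004,0,0],0],[[-0.004,0,0],0],[[-0.004,0,0],0],[[0,0,0],0]])

```text
clock: 5.25
position: [514.3, -139.2, 39.3]
ee_rot: [-0.622, 0.783, 0.0, 0.0]
contact_force: [-0.5, -2.9, 1.8]
gripper_width: -0.3
```

Run:
```python
from bench import arm
import cv2
d=arm.get_image("scene"); cv2.imwrite("pics/e2.png",cv2.resize(d["image"][120:330,150:330,::-1],None,fx=2.8,fy=2.8))
```

```text
(no output)
```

View pics/e2.png

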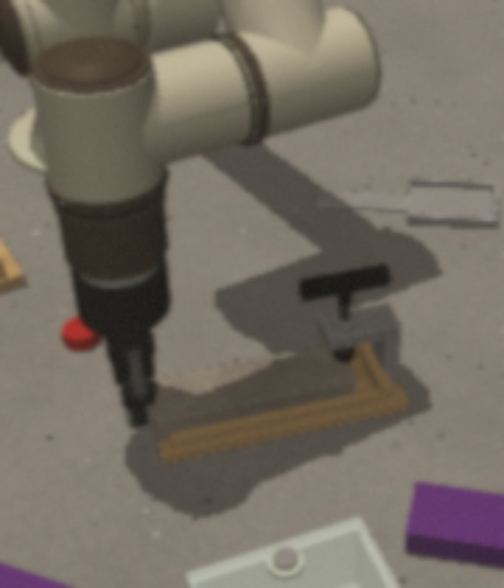

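Emit:
drive_tool(plan=[[[0.001,0,-0.005],0],[[-0.004,0,0],0],[[-0.004,0,0],0],[[-0.004,0,0],0],[[-0.003,0,0],0],[[-0.002,0,0],0],[[0,0,0],0]])

```text
clock: 6.18
position: [517.9, -124.6, 44.9]
ee_rot: [-0.622, 0.783, -0.0, -0.0]
contact_force: [-1.6, -5.0, 4.1]
gripper_width: 0.1
```

Emit:
drive_tool(plan=[[[-0.002,0,0],0],[[0,0,0],0]])

```text
clock: 6.42
position: [518.3, -122.7, 44.8]
ee_rot: [-0.622, 0.783, -0.0, -0.0]
contact_force: [-0.9, -4.7, 5.2]
gripper_width: 0.1
```

Emit:
drive_tool(plan=[[[-0.002,0,0],0],[[0,0,0],0]])

```text
clock: 6.68
position: [518.7, -120.8, 44.8]
ee_rot: [-0.622, 0.783, -0.0, -0.0]
contact_force: [-0.7, -4.8, 4.8]
gripper_width: 0.1
```

Emit:
drive_tool(plan=[[[-0.002,0,0],0],[[0,0,0],0]])

```text
clock: 6.92
position: [519.0, -119.4, 44.8]
ee_rot: [-0.622, 0.783, -0.0, -0.001]
contact_force: [-1.4, -8.6, 5.2]
gripper_width: -0.3
```

Emit:
drive_tool(plan=[[[-0.002,0,0],0],[[0,0,0],0]])

```text
clock: 7.18
position: [519.0, -119.2, 44.8]
ee_rot: [-0.622, 0.783, -0.001, -0.002]
contact_force: [-1.6, -16.9, 3.8]
gripper_width: -0.1
```

Emit:
drive_tool(plan=[[[-0.001,0,0],0],[[0,0,0],0]])

```text
clock: 7.42
position: [519.0, -119.1, 44.8]
ee_rot: [-0.622, 0.783, -0.001, -0.002]
contact_force: [-0.8, -21.9, 3.6]
gripper_width: 0.1
```

Emit:
drive_tool(plan=[[[-0.001,0,0],0],[[0,0,0],0]])

```text
clock: 7.68
position: [519.0, -119.0, 44.9]
ee_rot: [-0.622, 0.783, -0.001, -0.003]
contact_force: [-0.4, -26.3, 3.0]
gripper_width: -0.2
```

The stone stopped dead and the force rose to 26 N, so it's home. The stop position also agrees with the measured holder (about 0.5 mm along the slide). Next I back off, rise and go over the tee.

Emit:
drive_tool(plan=[[[0.01,0,0],0],[[0.01,0,-0.01],0],[[0,0,-0.045],0],[[0,0,-0.05],0],[[0,0,-0.05],0],[[-0.03,0,0],-10],[[0,0,0],0]], fingers=0.2)

```text
clock: 8.55
position: [522.9, -103.1, 200.7]
ee_rot: [-0.689, 0.725, -0.001, 0.001]
contact_force: [0.1, -0.7, -0.6]
gripper_width: 34.5
```

Emit:
drive_tool(plan=[[[0,0,0],-10],[[0,0,0],-10],[[0,0,0],-10],[[0,0,0],-10],[[0,0,0],-10],[[0,0,0],-10],[[0,0,0],-10],[[0,0,0],-10],[[0,0,0],0]])

```text
clock: 9.68
position: [522.0, -104.8, 199.0]
ee_rot: [0.993, -0.116, -0.0, -0.0]
contact_force: [-0.3, 0.6, -0.1]
gripper_width: 34.1
```

Run:
```python
from bench import arm
import cv2
s=arm.read_state(); print(s["joints"],s["position"])
for i,n in enumerate(("scene","top")):
  d=arm.get_image(n);im=d["image"][:,:,::-1]; cv2.imwrite(f"pics/f{n}.png",im)
  c=im[190:300,180:310] if i==0 else im[150:250,250:390]
  cv2.imwrite(f"pics/f{i}.png",cv2.resize(c,None,fx=5,fy=5,interpolation=cv2.INTER_CUBIC))
```

```text
[ 1.06512695e-01  2.79404121e-01 -3.02612343e-01 -3.48189247e-04
 -9.89692893e-01  1.23295591e+00] [ 521.96532827 -104.82380189  198.97931633]
```

View pics/f0.png

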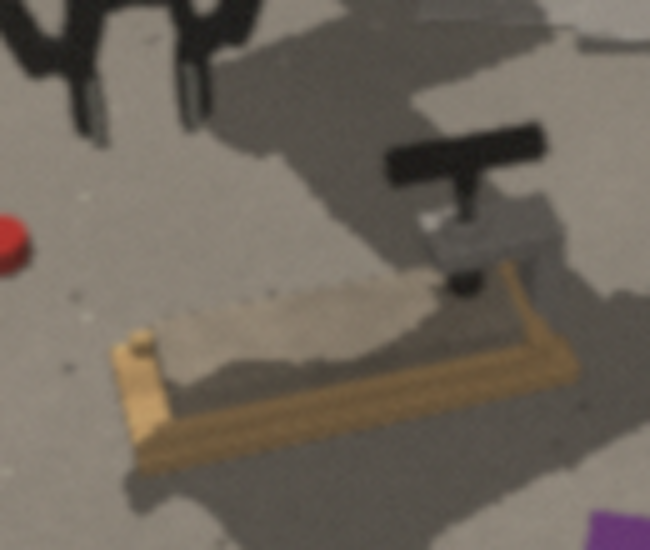

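View pics/f1.png

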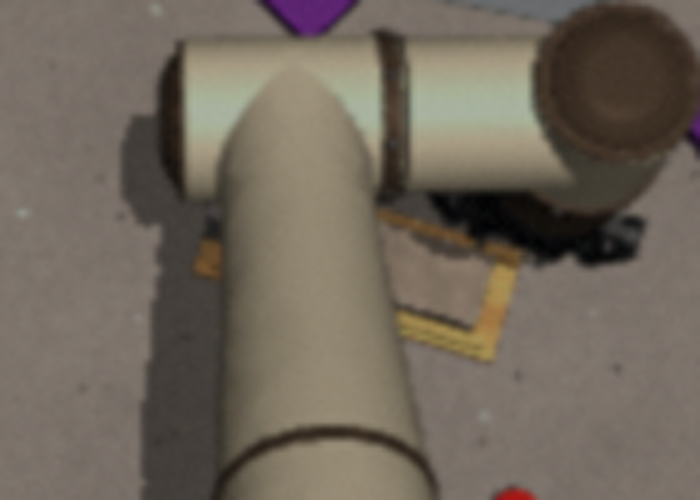

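Scene crop: the stone's inner end is up to the stop under the foot near (490,290), and about 20 mm of bare bed shows at the outer end near (145,400). That matches the seated geometry. Now I move over the tee.

Emit:
drive_tool(plan=[[[0,0,0],-10],[[0,0,0],-10],[[0,0,0],-10],[[0,0,0],-10],[[0,0,0],-10],[[0,0,0],-10],[[0,0,0],-10],[[0,0,0],-10],[[0,0,0],-10],[[0,0,0],0]])

```text
clock: 11.02
position: [522.2, -104.7, 199.2]
ee_rot: [0.784, 0.62, -0.0, -0.0]
contact_force: [0.2, -0.2, 0.3]
gripper_width: 34.1
```

Emit:
drive_tool(plan=[[[0.03,-0.001,0],0],[[0.03,-0.001,0],0],[[0.03,-0.001,0],0],[[0.03,-0.001,0],0],[[0.022,-0.001,0],0],[[0.01,0,0],0],[[0,0,0],0],[[0,0,0],0]])

```text
clock: 12.02
position: [551.6, 43.8, 199.2]
ee_rot: [0.783, 0.621, -0.0, -0.0]
contact_force: [-0.7, -0.1, -0.7]
gripper_width: 34.5
```

Run:
```python
from bench import arm
import cv2
from h import *
s=arm.read_state(); print(s["joints"],s["position"],s["ee_rot"],s["wrist_torque"])
for i,n in enumerate(("scene","top")):
  d=arm.get_image(n);im=d["image"][:,:,::-1]; cv2.imwrite(f"pics/g{n}.png",im)
  c=im[150:270,200:340] if i==0 else im[120:240,250:390]
  cv2.imwrite(f"pics/g{i}.png",cv2.resize(c,None,fx=5,fy=5,interpolation=cv2.INTER_CUBIC))
```

```text
[ 3.72248451e-01  3.12804897e-01 -2.53039668e-01 -8.90859480e-06
 -1.00540876e+00  2.53982112e+00] [551.60463095  43.82833656 199.24739901] [ 7.83427637e-01  6.21482973e-01 -2.17297307e-04 -7.07687994e-05] [-0.0256003  -0.02666364  0.00062478]
```

View pics/g0.png

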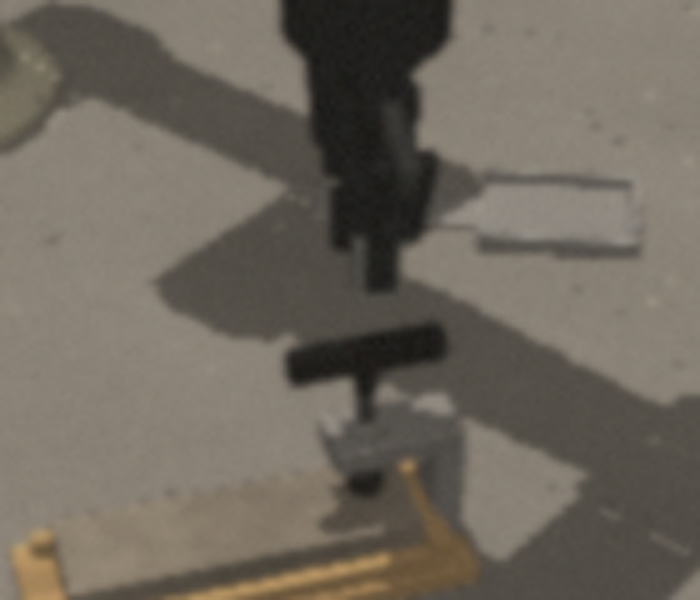

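The jaws straddle the T-bar: near fingertip at about (383,290), far one at (345,240), bar centre at (366,352), so they're centred. I'm descending to grip.

Emit:
drive_tool(plan=[[[0,0,0.02],0],[[0,0,0.02],0],[[0,0,0.015],0],[[0,0,0.01],0],[[0,0,0.003],0],[[0,0,0],0]])

```text
clock: 12.88
position: [552.1, 44.5, 131.6]
ee_rot: [0.783, 0.622, 0.0, 0.0]
contact_force: [-0.3, 0.4, 0.5]
gripper_width: 34.3
```

Emit:
drive_tool(plan=[[[0,0,0],0],[[0,0,0],0],[[0,0,0],0],[[0,0,0],0],[[0,0,0],0],[[0,0,0],0]], fingers=1)

```text
clock: 13.62
position: [554.2, 44.3, 132.4]
ee_rot: [0.783, 0.622, 0.002, 0.002]
contact_force: [4.6, -3.3, -2.7]
gripper_width: 12.8
```

```bash
cat > st.py <<'E'
from bench import arm
import numpy as np
from scipy.spatial.transform import Rotation as R
s=arm.read_state(); M=R.from_quat(s["ee_rot"]).as_matrix()
np.set_printoptions(precision=3,suppress=True)
print(s["clock"],s["position"],"head",np.degrees(np.arctan2(M[1,0],M[0,0])),"F",s["contact_force"],"T",s["wrist_torque"],"j6",s["joints"][5],"w",s["gripper_width"],"Ftool",M.T@s["contact_force"])
E
python3 st.py
```

```text
13.625 [554.205  44.281 132.35 ] head 76.95732712672505 F [ 4.604 -3.256 -2.716] T [-0.955 -1.381  0.022] j6 2.540132766768563 w 12.844938194290155 Ftool [-2.137  5.205  2.741]
```

Emit:
drive_tool(plan=[[[0,0.002,0],0],[[0,0,0],0],[[0,0,0],0]])

```text
clock: 14.0
position: [554.4, 44.1, 132.2]
ee_rot: [0.783, 0.622, 0.001, 0.001]
contact_force: [0.8, 0.1, 4.8]
gripper_width: 13.1
```

```bash
python3 st.py
```

```text
14.0 [554.433  44.136 132.212] head 76.94487457454869 F [0.786 0.112 4.783] T [-0.12  -0.204 -0.063] j6 2.542140779816594 w 13.146224063138261 Ftool [ 0.29   0.75  -4.781]
```

Emit:
drive_tool(plan=[[[0,0,0.0003],5.73],[[0,0,0.0003],5.73],[[0,0,0.0003],5.73],[[0,0,0.0003],5.73],[[0,0,0.0003],5.73],[[0,0,0],0]])

```text
clock: 14.75
position: [554.6, 44.1, 130.7]
ee_rot: [0.912, 0.409, 0.001, 0.0]
contact_force: [0.8, -0.9, 5.9]
gripper_width: 13.1
```

```bash
python3 st.py
```

```text
14.75 [554.569  44.128 130.701] head 48.34650859880513 F [ 0.828 -0.882  5.92 ] T [-0.223 -0.249 -0.065] j6 2.0430442805052866 w 13.119951755252835 Ftool [-0.098  1.214 -5.918]
```

Emit:
drive_tool(plan=[[[0,0,0.0003],5.73],[[0,0,0.0003],5.73],[[0,0,0.0003],5.73]])

```text
clock: 15.12
position: [554.6, 44.1, 129.8]
ee_rot: [0.964, 0.267, 0.001, 0.0]
contact_force: [1.7, -1.9, 5.3]
gripper_width: 13.3
```

```bash
python3 st.py
```

```text
15.125 [554.628  44.076 129.816] head 31.030383155370636 F [ 1.681 -1.862  5.336] T [-0.334 -0.314 -0.01 ] j6 1.7407202860194155 w 13.281135935448884 Ftool [ 0.492  2.468 -5.332]
```

Emit:
drive_tool(plan=[[[0,0,0.0003],5.73],[[0,0,0.0003],5.73]])

```text
clock: 15.38
position: [554.7, 44.0, 129.2]
ee_rot: [0.985, 0.17, 0.001, 0.0]
contact_force: [0.9, -2.2, 4.5]
gripper_width: 13.0
```

```bash
python3 st.py
```

```text
15.375 [554.686  44.035 129.22 ] head 19.570933359613964 F [ 0.936 -2.206  4.458] T [-0.35  -0.353  0.076] j6 1.5407273245181812 w 13.025902952874779 Ftool [ 0.154  2.395 -4.455]
```

Emit:
drive_tool(plan=[[[0,0,0.0003],5.73],[[0,0,0.0003],5.73]])

```text
clock: 15.62
position: [554.7, 44.0, 128.6]
ee_rot: [0.997, 0.071, 0.001, 0.0]
contact_force: [1.7, -2.6, 5.8]
gripper_width: 13.5
```

```bash
python3 st.py
```

```text
15.625 [554.722  44.006 128.64 ] head 8.113029077220386 F [ 1.675 -2.571  5.774] T [-0.444 -0.43  -0.032] j6 1.3407253661853609 w 13.540978131435265 Ftool [ 1.311  2.783 -5.77 ]
```

Emit:
drive_tool(plan=[[[0,0,0.0003],5.73],[[0,0,0.0003],5.73]])

```text
clock: 15.88
position: [554.7, 44.0, 128.0]
ee_rot: [1.0, -0.029, 0.001, -0.0]
contact_force: [1.2, -2.3, 4.8]
gripper_width: 12.8
```

```bash
python3 st.py
```

```text
15.875 [554.734  43.969 128.035] head -3.345387022137985 F [ 1.235 -2.325  4.817] T [-0.547 -0.47  -0.006] j6 1.1407212684441115 w 12.800983468635854 Ftool [ 1.382  2.248 -4.813]
```

Emit:
drive_tool(plan=[[[0,0,0.0003],5.73],[[0,0,0.0003],5.73]])

```text
clock: 16.12
position: [554.7, 43.9, 127.4]
ee_rot: [0.992, -0.129, 0.001, -0.0]
contact_force: [1.7, -2.2, 4.5]
gripper_width: 13.0
```

```bash
python3 st.py
```

```text
16.125 [554.718  43.898 127.388] head -14.80513678598344 F [ 1.721 -2.194  4.546] T [-0.612 -0.444 -0.058] j6 0.9407080443122453 w 13.01045763594662 Ftool [ 2.235  1.679 -4.542]
```

Emit:
drive_tool(plan=[[[0,0,0.0003],5.73],[[0,0,0.0003],5.73]])

```text
clock: 16.38
position: [554.8, 43.9, 126.8]
ee_rot: [0.974, -0.227, 0.001, -0.0]
contact_force: [1.9, -2.0, 4.9]
gripper_width: 12.9
```

```bash
python3 st.py
```

```text
16.375 [554.753  43.852 126.83 ] head -26.270434839896215 F [ 1.894 -2.045  4.92 ] T [-0.62  -0.505  0.012] j6 0.740660788771108 w 12.903117565591048 Ftool [ 2.616  0.99  -4.914]
```

Emit:
drive_tool(plan=[[[0,0,0.0003],5.73],[[0,0,0.0003],5.73]])

```text
clock: 16.62
position: [554.7, 43.8, 126.4]
ee_rot: [0.946, -0.323, 0.001, -0.0]
contact_force: [0.7, -2.4, 5.1]
gripper_width: 13.2
```

```bash
python3 st.py;python3 - <<'E'
from bench import arm
import cv2
im=arm.get_image("scene")["image"][150:270,200:340,::-1]
cv2.imwrite("pics/h0.png",cv2.resize(im,None,fx=5,fy=5,interpolation=cv2.INTER_CUBIC))
E
```

```text
16.625 [554.737  43.798 126.372] head -37.70659856152846 F [ 0.686 -2.354  5.081] T [-0.67  -0.381  0.12 ] j6 0.5408920361602213 w 13.24074798285941 Ftool [ 1.994  1.436 -5.078]
```

View pics/h0.png

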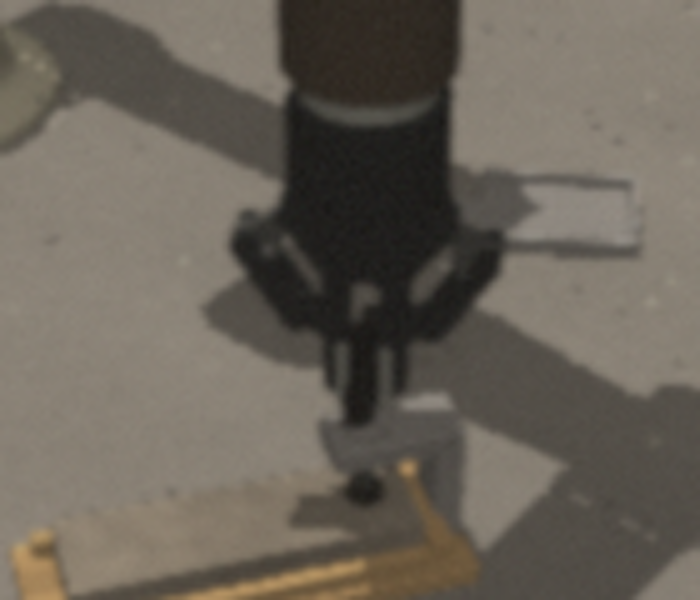

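The picture shows the bar turning with the hand (now end-on at (362,370)) and the foot just on the stone at (364,488). Torque begins to show (0.12 N m), so I go in small steps.

Emit:
drive_tool(plan=[[[0,0,0.0003],5.73]])

```text
clock: 16.8
position: [554.7, 43.8, 126.1]
ee_rot: [0.929, -0.37, 0.001, -0.0]
contact_force: [1.0, -1.6, 7.0]
gripper_width: 13.2
```

```bash
python3 st.py
```

```text
16.8 [554.702  43.761 126.144] head -43.39414565298272 F [ 1.01  -1.612  6.956] T [-0.725 -0.273  0.209] j6 0.4415189573741116 w 13.190197772073532 Ftool [ 1.857  0.468 -6.953]
```

Emit:
drive_tool(plan=[[[0,0,0.0003],5.73]])

```text
clock: 16.92
position: [554.7, 43.7, 125.9]
ee_rot: [0.909, -0.416, 0.001, -0.0]
contact_force: [0.3, -3.1, 6.9]
gripper_width: 13.3
```

```bash
python3 st.py
```

```text
16.925 [554.69   43.727 125.898] head -49.13981053423154 F [ 0.298 -3.132  6.917] T [-0.712 -0.309  0.181] j6 0.34116275034386695 w 13.274951385954878 Ftool [ 2.577  1.813 -6.915]
```

Emit:
drive_tool(plan=[[[0,0,0.0003],5.73]])

```text
clock: 17.05
position: [554.7, 43.7, 125.7]
ee_rot: [0.888, -0.461, 0.001, -0.0]
contact_force: [1.0, -2.4, 7.2]
gripper_width: 13.3
```

```bash
python3 st.py
```

```text
17.05 [554.672  43.711 125.709] head -54.856598665720064 F [ 1.009 -2.408  7.193] T [-0.7   -0.281  0.271] j6 0.24127317353620065 w 13.312447763550384 Ftool [ 2.564  0.549 -7.189]
```

Emit:
drive_tool(plan=[[[0,0,0.0003],5.73]])

```text
clock: 17.18
position: [554.7, 43.7, 125.5]
ee_rot: [0.864, -0.504, 0.001, -0.0]
contact_force: [0.2, -2.6, 7.8]
gripper_width: 13.2
```

```bash
python3 st.py
```

```text
17.175 [554.688  43.696 125.466] head -60.56948930090118 F [ 0.196 -2.616  7.833] T [-0.785 -0.216  0.226] j6 0.14145415574124584 w 13.222193583019974 Ftool [ 2.39   1.101 -7.83 ]
```

Emit:
drive_tool(plan=[[[0,0,0.0003],5.73]])

```text
clock: 17.3
position: [554.7, 43.7, 125.2]
ee_rot: [0.837, -0.547, 0.001, -0.0]
contact_force: [0.5, -2.6, 8.7]
gripper_width: 12.9
```

```bash
python3 st.py
```

```text
17.3 [554.666  43.703 125.236] head -66.28696280941742 F [ 0.495 -2.562  8.711] T [-0.723 -0.147  0.274] j6 0.041564329260641554 w 12.929262490332658 Ftool [ 2.56   0.56  -8.708]
```

Emit:
drive_tool(plan=[[[0,0,0],0]])

```text
clock: 17.42
position: [554.7, 43.7, 125.2]
ee_rot: [0.838, -0.546, 0.001, -0.0]
contact_force: [-0.2, -3.0, 7.3]
gripper_width: 13.0
```

```bash
python3 st.py
```

```text
17.425 [554.658  43.663 125.232] head -66.17665303857748 F [-0.199 -2.98   7.337] T [-0.839 -0.181  0.126] j6 0.04371050247713875 w 12.951082336770822 Ftool [ 2.658  1.371 -7.336]
```

Emit:
drive_tool(plan=[[[0,0,0],0]])

```text
clock: 17.55
position: [554.7, 43.7, 125.3]
ee_rot: [0.838, -0.546, 0.001, -0.0]
contact_force: [-0.3, -3.9, 7.3]
gripper_width: 12.8
```

```bash
python3 st.py
```

```text
17.55 [554.673  43.655 125.251] head -66.15066649988518 F [-0.267 -3.922  7.313] T [-0.772 -0.25   0.102] j6 0.04422624165637444 w 12.804386190651767 Ftool [ 3.491  1.815 -7.311]
```

Emit:
drive_tool(plan=[[[0,0,0.0002],5]])

```text
clock: 17.68
position: [554.6, 43.7, 125.1]
ee_rot: [0.813, -0.582, 0.001, -0.0]
contact_force: [-0.4, -4.0, 8.0]
gripper_width: 13.0
```

```bash
python3 st.py
```

```text
17.675 [554.616  43.651 125.054] head -71.22727635928067 F [-0.418 -4.045  7.955] T [-0.771 -0.126  0.338] j6 -0.044638702544429046 w 12.95620513354831 Ftool [ 3.708  1.682 -7.952]
```

About 40 N by both measures: held torque 0.114/0.003 ≈ 38 N, turning torque 0.338/0.009 ≈ 38 N. That is mid-window, so I let go.

Emit:
drive_tool(plan=[[[0,0,0],0],[[0,0,0],0],[[0,0,0],0],[[0,0,0],0],[[0,0,0],0]], fingers=0.2)

```text
clock: 18.3
position: [553.7, 44.0, 123.5]
ee_rot: [0.812, -0.583, -0.0, 0.0]
contact_force: [0.0, -1.0, 0.4]
gripper_width: 34.1
```

Emit:
drive_tool(plan=[[[0,0,-0.01],0],[[0,0,-0.02],0],[[0,0,-0.03],0],[[0,0,-0.04],0],[[0,0,-0.02],0],[[0,0,0],0],[[0,0,0],0]])

```text
clock: 19.18
position: [553.1, 43.9, 242.8]
ee_rot: [0.812, -0.583, -0.001, 0.0]
contact_force: [0.2, 0.5, -0.5]
gripper_width: 33.7
```

```bash
python3 st.py;python3 - <<'E'
from bench import arm
import cv2
im=arm.get_image("scene")["image"][:,:,::-1]
cv2.imwrite("pics/i1.png",im)
cv2.imwrite("pics/i0.png",cv2.resize(im[140:290,180:340],None,fx=4,fy=4,interpolation=cv2.INTER_CUBIC))
E
```

```text
19.175 [553.107  43.922 242.779] head -71.34503794293086 F [ 0.239  0.467 -0.505] T [ 0.002 -0.015  0.004] j6 -0.0452339665906296 w 33.65955370018414 Ftool [-0.365 -0.377  0.505]
```

View pics/i0.png

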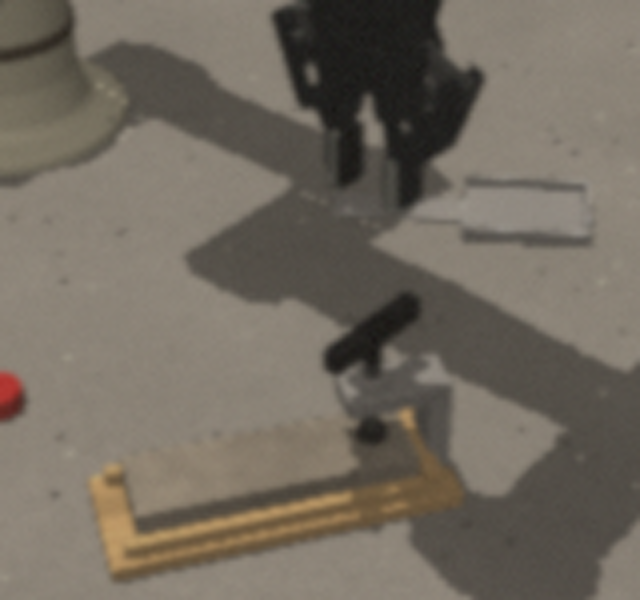

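View pics/i1.png

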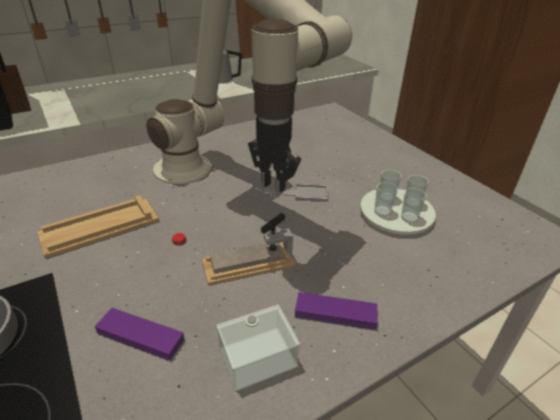

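Run:
```python
from h import *
for h in (-71.3,-60,-80):
  c=np.array([554.6,43.7,119]);a=np.radians(h);u=np.array([np.cos(a),np.sin(a),0])
  print(h,[((proj("scene",c+s*40*u)-[180,140])*4).round(0) for s in(-1,1)])
```

```text
-71.3 [array([413., 304.]), array([326., 364.])]
-60 [array([402., 299.]), array([336., 369.])]
-80 [array([420., 308.]), array([319., 360.])]
```

The stone is seated with the foot on it at (371,431). The bar ends, about (330,362) and (413,304), match the angle where I let go, so it hasn't sprung back. The bystanders haven't moved and the contact force is about zero.

```bash
python3 -c "
from bench import arm
print(arm.job_done())"
```

```text
the job is handed in; nothing more can be done
None
```

I seated the stone against the end stop, clamped it with the T-handle and let go, then handed the job in at about 19 s. No verdict was reported.

- **Seating:** I pushed the stone along the channel with closed fingers. It stopped moving and the force rose to about 26 N. The stop position agreed with the measured holder to about 0.5 mm along the slide (2–3 mm across).
- **Clamping:** I turned the handle about 2.6 rad clockwise, following it down. Resistance began at about 1.9–2.0 rad.
- **Clamp force:** The torque at 2.5 rad was about 0.11 N m held still. After the last small step it was 0.34 N m while turning. Both point to about 38–40 N; the angle past contact suggests 41–48 N. The single torque readings were noisy, by about 0.06 N m, but every estimate is inside 20–65 N.
- **Final checks:** In the last picture the stone is at the stop with the foot on it, and the bar is still at the angle where I let go. The cap, spoon rest, box and turntable look unmoved in the picture, judged by eye. The gripper was clear of everything with no contact force.

The foot's force can't be measured directly, so it rests on the torque and angle estimates. I took no final top-view picture.

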